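# Unlock the kitchen-roll holder and hold its tension arm back for the new roll

### The arm

A 6-joint arm with a two-finger parallel gripper is mounted at the origin on a cart in front of the work surface, level with it; the furniture and walls round the work are solid. World frame = base frame: x ahead of the robot, y to its left, z up, the work surface at z = 0. Lengths are in mm, angles in rad, forces in N, time in s.
With the tool pointing down it reaches from about 275 to 1000 mm from the base axis. Payload 8.4 kg.
Tool frame: the origin (TCP) lies at the very end of the fingers, on their centre line; the grasp point (between the pads) lies 19 mm behind it; z points along the fingers, y is the line along which they close (so a half turn about z gives the same grasp; the last joint's range is limited). The gripper opens to 85 mm and grips with 20 to 120 N. Pads are 22 mm wide; open, the fingers measure 114 mm over their backs; the gripper's body (76 mm by 85 mm) begins 54 mm behind the grasp point. The pads swing forward as they close: fully open they stand 13 mm farther back than shut.
Start: joints at [-1.176, 0.353, 1.633, -0, 1.155, -0.002], TCP at [241.542, -576.442, 231.281] pointing down, gripper open.
Joint ranges: [-2.63, 2.63], [-0.92, 2.1], [0.06, 2.66], [-1.3, 4.44], [0, 2.69], [-3.02, 3.02]. Speed limits (rad/s): [2.22, 2.22, 2.79, 3.14, 3.14, 3.14].

### API

Orientations are given as [roll, pitch, yaw] about the fixed x, y, z axes, in that order (R = Rz(yaw) Ry(pitch) Rx(roll)).
In Python, from rig import sensors, grab_frame, camera_params, order gives the robot as it stands. The module is installed in compiled form; this text tells all that it offers.
- The arm moves only by the tool move_arm, never from a script. Its argument "motion" is a list of rows, each a list of 7 numbers: the turn, a rotation vector about the tool's x, y, z in a scale on which 1.0 is 2 rad, then the shift along the tool's x, y, z in normalised numbers (1 is 0.8 m), then the finger opening in m, from 0 to 0.0854. A call has 1 to 8 rows; each row is the pose to reach, as a shift and turn from the pose commanded when the call began, along the tool's axes at that moment; what a row does not reach only later rows make up. A row lasts 1/8 s, in which the tool goes at most 62.5 mm and 10.7 degrees, less where a joint would pass 70% of its speed; a pose out of reach is approached as far as the arm can. A call with a gripper value outside its range is refused whole. The fingers move at their own pace and stop on an object; "grip_force" is the grip in N (left out, the last holds). Time passes only in rows, so rows that repeat a pose let the fingers close. It gives the time, the measured TCP pose, the force, the opening and the grip force at its end, in the units of the state.
- sensors.sense(): the state, without advancing time (a new reading comes with each control period).
- grab_frame(name): name is "side" or "top"; returns (picture, depth): 384x512x3 uint8, red, green, blue; 384x512 float32, mm along the optical axis (not along the pixel's ray), 0 where there is no reading.
- camera_params(name): a dict with "camera_matrix" (3x3 intrinsics, pixels), "k1" (the pictures are not rectified: a ray, as slopes to the right and down, at radius r is drawn at 1 + k1 r^2 times it, then the intrinsics apply), "world_from_camera" (4x4, takes a point from camera to world coordinates). Camera axes: x right, y down, z forward; pixel columns grow to the right and rows downward; lengths in mm; the calibration is good to about 2 mm. A picture is of the moment at which its call begins. camera_params takes no time and is no camera call.
- order.sign_off(): hands the job in; it is judged then, once.
The state is a dict: "clock": time; "qpos": joint angles; "qvel": joint speeds; "joint_efforts": joint torques, N m; "eef_pos": TCP position; "tcp_rot": TCP orientation; "contact_force": force on the tool from outside, world axes, zero at the start; "wrist_torque": the same for the moment, N m; "opening": opening from 0.0 (shut) to 1.0 (fully open); "grasp_force": force on a finger pad.
Only numpy, scipy, OpenCV 4.12 (cv2) and the standard library are available. Lean on these libraries where they do the work, as an engineer would, in place of code of your own. Each camera call takes 0.05 s, during which the arm holds its last target. There are 200 camera calls.

### The job

The kitchen roll has run out and I want to put the new one on. Please turn the black finial on top of the roll holder anticlockwise to unlock it, lift it off and stand it upright in the grey tray, then swing the sprung tension arm away from the empty cardboard core as far as it goes, against its stop, and finish while still holding it there, without ever letting it snap back. Leave the core on the post for me, and don't disturb the tray, the new roll, the glass or the timer.

Things in the scene. Friction and masses are not known exactly. Their poses are not given: they have to be found in the camera images.
- holder: Grey steel kitchen-roll holder, does not move: round base 156 mm across, 12 mm thick, with an ear on its own +y side that carries the tension arm's pivot (75 mm from the centre); upright post 30 mm thick at the centre, 240 mm tall. Origin: centre of the base's underside, z up. A 10 mm spigot on the post, hidden in the finial, has two lugs pointing along the holder's +y and -y.
- post_top (a point): Point on the post's axis at its flat shoulder, 240 mm above the worktop, where the finial's underside sits. The finial can be lifted off only with its bar within 8 degrees of the line from here to the arm pivot (the holder's y axis, either end forward), and is free once raised 15 mm. It turns with very little friction.
- finial: Black bayonet cap, 80 g, locked on the post. Flange 60 mm across, 5 mm thick; round body 41 mm across up to 18 mm; on top a bar grip 48 mm long, 15 mm wide, from 18 to 44 mm, with a white line. Origin: centre of underside; x along the bar, z up. To unlock, turn 50 to 68 degrees anticlockwise seen from above until the bar is in line with the holder's y axis; an end stop comes 3 degrees later.
- core: Empty cardboard tube, 44 mm across, 39 mm bore, 225 mm tall, standing loose round the post on the base (30 g). Origin: centre of its lower end, 12 mm above the worktop. It stays there.
- tension_arm (a joint): Angle of the sprung arm about its upright pivot (rad): 0 at the inner stop beside the core, where the spring keeps it; grows clockwise seen from above, away from the post; outer stop 0.85. Arm: 8 mm steel rod from the pivot past the core, up to 155 mm and out to the grip. Spring 0.24 N m at 0 rising to 0.75 at the stop (1.8 to 5.7 N at the grip). Springs back if let go.
- grip_mid (a point): Centre of the arm's grip: upright black cylinder 16 mm thick, 166 to 207 mm above the worktop (this point at 186). Turns with the arm. At joint 0 it lies at x -90, y -20 mm in the holder's frame, 131 mm from the pivot axis; its arc to the stop is 111 mm long. Clear all round by 40 mm; the rod leaves it below, at 155 mm.
- pivot_top (a point): Point on the pivot axis of the tension arm, 50 mm above the worktop; the axis is vertical. Wall cabinets hang over the back of the worktop, 0.455 m and more above it, their fronts 0.626 m ahead of the robot base axis: keep the wrist on the near side of them (leaning it back a little helps).
- tray: Shallow grey food tray, loose, 183 mm along its own x, 123 mm along its y, 36 mm deep, with a flat floor of about 158 x 92 mm. Origin: centre of its underside; the floor's top is 2 mm above that. Open at the top; the finial belongs in it, near its middle.
- new_roll: New white kitchen roll standing upright on the worktop, 114 mm across, 225 mm tall; origin at the centre of its underside. To be left alone.
- tumbler: Clear drinking glass standing upside down, 64 mm across, 88 mm tall; origin at the centre of its underside. To be left alone.
- timer: Round teal and white kitchen timer with a white knob, 66 mm across, 60 mm tall; origin at the centre of its underside. To be left alone.
Not all that is in view belongs to the job. Leave any blue look-alike of the finial alone.

How it is judged (in metres and radians):
On the way, in this order (a step that is already met when the one before it is completed fails the run):
1. the finial is unlocked and lifted clear of the post (z of finial in the frame of holder above 0.258 m and horizontal distance between core and holder below 0.012 m and height (world z) of core below 0.022 m and angle between core's own z axis and vertical below 0.08 rad), for 0.1 s.
2. the finial stands upright in the grey tray, let go (x of finial in the frame of tray between -0.055 and 0.055 m and y of finial in the frame of tray between -0.035 and 0.035 m and z of finial in the frame of tray below 0.012 m and angle between finial's own z axis and vertical below 0.2 rad and contact force between the fingers and finial below 0.1 N and linear speed of finial below 0.03 m/s and value of joint tension_arm below 0.3 rad), for 0.3 s.
3. the tension arm is swung out to its stop by the gripper (value of joint tension_arm above 0.79 rad and contact force between the fingers and tension_arm above 1.5 N), for 0.3 s.
At the end, for the whole second after the job is handed in: Arm held by the fingers (over 1.5 N), still, within 0.06 rad of its outer stop (joint above 0.79), core not touching it; finial at rest upright (0.2 rad) on the floor of the tray, let go, within 55 mm along and 35 mm across of its middle; core upright on the base round the post (all of step 3 and velocity of joint tension_arm between -0.1 and 0.1 rad/s and contact force between core and tension_arm below 0.1 N and linear speed of finial below 0.02 m/s and x of finial in the frame of tray between -0.055 and 0.055 m and y of finial in the frame of tray between -0.035 and 0.035 m and z of finial in the frame of tray below 0.012 m and angle between finial's own z axis and vertical below 0.2 rad and contact force between the fingers and finial below 0.1 N and horizontal distance between core and holder below 0.012 m and height (world z) of core below 0.022 m and angle between core's own z axis and vertical below 0.08 rad); the arm keeps its last pose, push and grip.
It fails at once if the tension arm snaps back (velocity of joint tension_arm below -2.5 rad/s).
It fails at once if the core is pulled up or off the post (height (world z) of core above 0.04 m).
It fails at once if the tray is pushed about (more than 40 mm) (distance of tray from where it was at the start of the episode above 0.04 m).
It fails at once if the new roll is pushed or tipped (distance of new_roll from where it was at the start of the episode above 0.03 m or angle between new_roll's own z axis and vertical above 0.3 rad).
It fails at once if the glass or the timer is pushed or tipped (distance of any of tumbler, timer from where it was at the start of the episode above 0.03 m or angle between any of tumbler, timer's own z axis and vertical above 0.3 rad).
It also fails if it takes over 61 s, if anything falls off the work surface, if the arm or the gripper's body presses on something with over 40 N, if the wrist force passes 120 N, or if a joint passes its speed limit or range.

## Working session

There is one attempt and no reset: what is moved stays moved. The work goes in short steps, Python scripts to look and compute and a tool call to move; the robot and the scene stay as the last step left them, time stands still between calls to the robot, and variables do not carry over. Pictures are saved under pics/ and viewed, at most 10 in all, crops included, and the job is handed in when it is done.

Besides the shell and the picture viewer there is one more tool, called after "Emit:" as name([rows], argument=value, ...), one row to a line, values as JSON. move_arm: Moves the arm, as the interface text tells. Its arguments: {"type":"object","properties":{"motion":{"type":"array","items":{"type":"array","items":{"type":"number"}}},"grip_force":{"type":"number"}},"required":["motion"]}

```bash
mkdir -p pics; cat > h.py <<'E'
import numpy as np, cv2
from rig import sensors, grab_frame, camera_params, order
def save(n,im): cv2.imwrite('pics/'+n,im[:,:,::-1])
def pts(name,depth):
    c=camera_params(name);K=np.array(c['camera_matrix']);k=c['k1'];T=np.array(c['world_from_camera'])
    h,w=depth.shape;v,u=np.mgrid[:h,:w].astype(float)
    g=cv2.undistortPoints(np.stack([u.ravel(),v.ravel()],1)[:,None],K,np.array([k,0,0,0,0.]))[:,0]
    z=depth.ravel().astype(float);P=np.c_[g*z[:,None],z]
    return (P@T[:3,:3].T+T[:3,3]).reshape(h,w,3)
E
python3 - <<'E'
from h import *
for n in ['top','side']:
    im,d=grab_frame(n);save(n+'0.png',im);np.savez('/tmp/'+n,im=im,d=d)
    c=camera_params(n);print(n,c['k1'],np.round(c['world_from_camera'],2).tolist(),np.round(c['camera_matrix'],1).tolist())
a,b=[cv2.imread(f'pics/{n}0.png') for n in('top','side')]
cv2.imwrite('pics/both.png',cv2.resize(np.vstack([a,b]),(800,1200))[:600]) if 0 else None
print(sensors.sense())
E
```

```text
top -0.15766619210273164 [[0.02, -0.99, 0.11, 389.18], [-1.0, -0.02, 0.0, -79.3], [-0.0, -0.11, -0.99, 1551.5], [0.0, 0.0, 0.0, 1.0]] [[490.8, 0.0, 257.1], [0.0, 490.8, 191.3], [0.0, 0.0, 1.0]]
side -0.09690979928790217 [[-0.96, -0.09, 0.26, 140.38], [-0.28, 0.39, -0.88, 1381.78], [-0.03, -0.92, -0.39, 801.33], [0.0, 0.0, 0.0, 1.0]] [[452.9, 0.0, 253.4], [0.0, 452.9, 192.4], [0.0, 0.0, 1.0]]
{'clock': 0.1, 'qpos': array([-1.17639679e+00,  3.53583521e-01,  1.63402836e+00, -4.14752724e-06,
        1.15518757e+00, -2.38034455e-03]), 'qvel': array([-0.00121835, -0.00050991,  0.00023617, -0.00138553, -0.00012909,
        0.00146139]), 'joint_efforts': array([ 1.32075318e-03, -6.06358695e+01, -3.42819607e+01,  6.61600711e-05,
        4.01722486e-03,  8.75334450e-06]), 'eef_pos': array([ 241.38610146, -576.06593945,  230.64729372]), 'tcp_rot': array([-3.14038585e+00,  9.19820651e-07,  3.96781555e-01]), 'contact_force': array([ 0.16435894,  0.72197221, -0.04173261]), 'wrist_torque': array([ 0.03647087, -0.02995741,  0.00841678]), 'grasp_force': 0.0, 'opening': 1.0037861843728884}
```

View pics/top0.png

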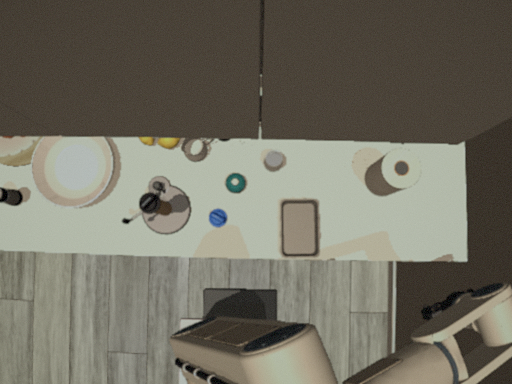

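View pics/side0.png

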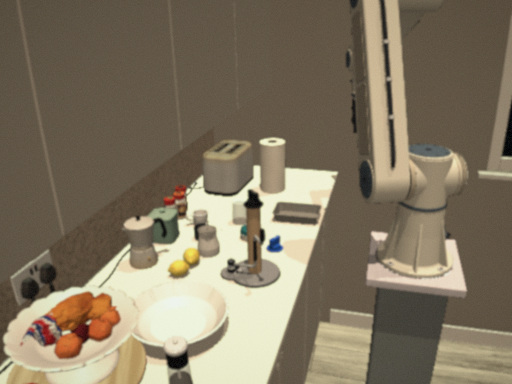

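Top view: the holder base is at (165,208), with the black finial on its post at (150,203). The ear and pivot are at (160,185), and the arm's grip is at about (127,221). The tray is at (300,227), the roll at (400,168), the glass at (274,160) and the timer at (235,183).
Candidates for the finial: the black one at (150,203) top / (253,200) side; the blue look-alike at (218,217) / (275,243); the black pepper-mill top at (10,196). I choose the black one on the post and check it in a crop.

```bash
python3 - <<'E'
from h import *
t=np.load('/tmp/top.npz');s=np.load('/tmp/side.npz')
a=cv2.resize(t['im'][165:250,105:205],(480,408),interpolation=cv2.INTER_CUBIC)
b=cv2.resize(s['im'][180:295,205:305],(300,345),interpolation=cv2.INTER_CUBIC)
b=cv2.copyMakeBorder(b,0,63,0,0,cv2.BORDER_CONSTANT)
save('crop1.png',cv2.convertScaleAbs(np.hstack([a,b]),alpha=1.4,beta=20))
P=pts('top',t['d']);Q=pts('side',s['d'])
np.set_printoptions(suppress=True,precision=1)
def st(P,d,r,zl,zh,n):
    y0,y1,x0,x1=r;p=P[y0:y1,x0:x1][d[y0:y1,x0:x1]>0];p=p[(p[:,2]>zl)&(p[:,2]<zh)]
    if len(p)<5:print(n,len(p));return
    c,w,ang=cv2.minAreaRect(p[:,:2].astype(np.float32));cc,rr=cv2.minEnclosingCircle(p[:,:2].astype(np.float32))
    print(n,len(p),'mean',p.mean(0),'rect',np.array(c),np.array(w),ang,'circ',np.array(cc),rr,'zmax',p[:,2].max())
d=t['d'];e=s['d']
for n,r,l,h in [('base',(165,250,105,205),5,20),('finbar',(165,250,105,205),268,300),('finflange',(165,250,105,205),235,268),('grip',(165,250,105,205),160,225),('pivot',(165,200,140,180),30,70),('tray',(190,265,270,330),20,50),('roll',(140,200,360,430),200,250),('timer',(170,196,222,250),35,80),('glass',(145,175,258,290),70,110)]:
    st(P,d,r,l,h,n)
for n,r,l,h in [('finbar',(180,295,205,305),262,300),('finflange',(180,295,205,305),236,262),('grip',(180,295,205,305),160,210),('core',(180,295,225,275),100,230)]:
    st(Q,e,r,l,h,'s '+n)
E
```

```text
base 2043 mean [494.2 221.4  10.5] rect [499.5 251.8] [270.2 321.2] 1.6742949485778809 circ [491.4 247.2] 200.46688842773438 zmax 19.95036109975831
finbar 110 mean [490.8 212.6 282.5] rect [491.  213.3] [14.7 45.9] 49.78108215332031 circ [491.5 213.9] 23.033342361450195 zmax 288.91686661391054
finflange 257 mean [489.6 209.8 250.1] rect [490.7 213.8] [56.6 57.9] 49.72770309448242 circ [491.5 215.1] 30.07569122314453 zmax 267.628736096244
grip 93 mean [464.4 249.8 184.7] rect [465.6 244.2] [ 26.1 120.3] 29.213729858398438 circ [470.7 247. ] 60.19375228881836 zmax 211.0011634752634
pivot 78 mean [559.4 237.7  50.5] rect [559.1 241.8] [26.5 36. ] 51.020050048828125 circ [557.5 241.2] 19.415908813476562 zmax 61.12292946612274
tray 553 mean [ 442.7 -212.7   33.1] rect [ 439.7 -208.6] [182.8 120.9] 2.1815731525421143 circ [ 440.9 -207.3] 102.69197082519531 zmax 45.77643346032278
roll 1386 mean [ 603.5 -469.7  225.1] rect [ 604.4 -472. ] [113.7 114.9] 8.289844512939453 circ [ 605.9 -472.1] 58.73439025878906 zmax 236.8247447037961
timer 302 mean [576.6  -7.   46.5] rect [577.1  -7.1] [59.  60.2] 35.33415222167969 circ [577.3  -6.7] 31.288921356201172 zmax 68.40238673736644
glass 274 mean [ 647.8 -123.4   87.7] rect [ 648.5 -123.7] [55.5 53.1] 45.1311149597168 circ [ 649.5 -124.2] 28.534019470214844 zmax 96.26643631868228
s finbar 95 mean [489.  222.3 274.9] rect [490.1 219. ] [15.3 48.5] 43.819671630859375 circ [490.7 219.5] 24.296104431152344 zmax 284.2032000412024
s finflange 160 mean [488.5 227.5 248.3] rect [488.4 221.9] [56.5 48.2] 15.635409355163574 circ [490.3 219.3] 30.381689071655273 zmax 261.9314183950744
s grip 282 mean [476.1 248.3 185.6] rect [474.4 259.9] [ 41.5 109.2] 22.91078758239746 circ [477.6 261.3] 57.099361419677734 zmax 209.77035461662592
s core 624 mean [482.1 241.8 170.4] rect [474.4 260. ] [ 43.3 108.5] 21.83836555480957 circ [477.6 261.3] 57.099361419677734 zmax 229.89844754794512
```

View pics/crop1.png

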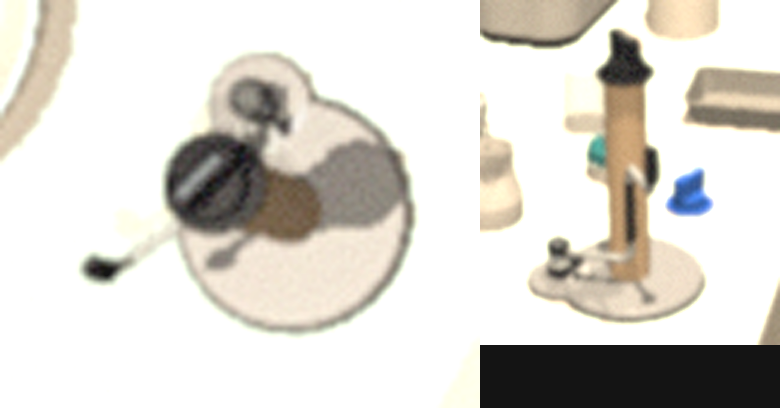

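The crop confirms the finial: a black cap with a white line on the bar, standing on the brown core. The bar lies at about -43° in world, the pivot boss is at crop (250,98), and the grip is at crop (102,268). Next I refine the holder's direction and the grip, and write a helper that works out moves.

```bash
cat >> h.py <<'E'
from scipy.spatial.transform import Rotation as Ro
def plane(name,uv,z):
    c=camera_params(name);T=np.array(c['world_from_camera'])
    g=cv2.undistortPoints(np.array(uv,float).reshape(-1,1,2),np.array(c['camera_matrix']),np.array([c['k1'],0,0,0,0.]))[:,0]
    r=np.c_[g,np.ones(len(g))]@T[:3,:3].T;o=T[:3,3]
    return o+r*((z-o[2])/r[:,2])[:,None]
def go(p,yaw,p0=None,r0=None):
    "turn and shift (tool axes, rad, m) to world position p mm with the tool down at yaw deg"
    s=sensors.sense();p0=s['eef_pos'] if p0 is None else p0;r0=s['tcp_rot'] if r0 is None else r0
    A=Ro.from_euler('xyz',r0);B=Ro.from_euler('xyz',[np.pi,0,np.radians(yaw)])
    return np.round((A.inv()*B).as_rotvec(),4),np.round(A.inv().apply(np.array(p)-p0)/1000,4)
E
python3 - <<'E'
from h import *
np.set_printoptions(suppress=True,precision=1)
t=np.load('/tmp/top.npz')['im'];s=np.load('/tmp/side.npz')['im']
g=cv2.cvtColor(t,cv2.COLOR_RGB2GRAY);print(g[230,165],g[240,200],t[221,127],t[186,158])
m=(g<200).astype(np.uint8);m[:165]=0;m[250:]=0;m[:,:120]=0;m[:,205:]=0
cs,_=cv2.findContours(m,0,cv2.CHAIN_APPROX_NONE)
c=max(cs,key=cv2.contourArea)[:,0];w=plane('top',c,12)[:,:2]
# circle fit on right/lower edge of base
from scipy.optimize import least_squares
k=(w[:,1]<215)&(w[:,0]<540)|((w[:,0]<450)&(w[:,1]<235))
f=least_squares(lambda q:np.hypot(*(w[k]-q[:2]).T)-q[2],[490,216,78],loss='soft_l1');print('base',f.x,k.sum(),np.abs(f.fun).mean())
k2=(w[:,0]>572);f2=least_squares(lambda q:np.hypot(*(w[k2]-q[:2]).T)-q[2],[560,240,25],loss='soft_l1');print('ear',f2.x,k2.sum())
for n,im,r,z in [('top',t,(212,228,118,136),207),('side',s,(225,250,255,272),186)]:
    y0,y1,x0,x1=r;mm=cv2.cvtColor(im,cv2.COLOR_RGB2GRAY)[y0:y1,x0:x1]<70
    v,u=np.nonzero(mm);uv=[[u.mean()+x0,v.mean()+y0]];print(n,'grip',uv,len(u),plane(n,uv,z))
k=(t[:,:,2].astype(int)<60)
E
```

```text
153 182 [0 0 0] [85 80 74]
base [456.6 176.1  96.8] 101 8.447432638995377
ear [2345866.5   39914.8 2345570.5] 121
top grip [[np.float64(125.71428571428571), np.float64(220.61904761904762)]] 21 [[443.8 286.6 207. ]]
side grip [[np.float64(262.1975308641975), np.float64(239.97530864197532)]] 81 [[435.4 323.4 186. ]]
```

```bash
python3 - <<'E'
from h import *
np.set_printoptions(suppress=True,precision=1)
t=np.load('/tmp/top.npz')['im']
from scipy.optimize import least_squares
g=cv2.cvtColor(t,cv2.COLOR_RGB2GRAY)
for th in (168,174):
    m=(g<th).astype(np.uint8);m[:165]=0;m[250:]=0;m[:,:120]=0;m[:,205:]=0
    cs,_=cv2.findContours(m,0,cv2.CHAIN_APPROX_NONE)
    c=max(cs,key=cv2.contourArea)[:,0];w=plane('top',c,12)[:,:2]
    r=np.hypot(*(w-[490,216]).T);k=(abs(r-78)<10)&(w[:,1]<250)
    f=least_squares(lambda q:np.hypot(*(w[k]-q[:2]).T)-78,[490,216],loss='soft_l1');print('base',f.x,k.sum(),np.abs(f.fun).mean())
    k2=(w[:,0]>568);print('ear pts',w[k2][::4].tolist() if th==168 else '')
    if k2.sum()>5:
        f2=least_squares(lambda q:np.hypot(*(w[k2]-q[:2]).T)-q[2],[560,240,30],loss='soft_l1');print('ear',f2.x,k2.sum(),np.degrees(np.arctan2(*(f2.x[:2]-f.x)[::-1])))
print(go([491,216,330],137))
E
```

```text
base [491.1 210.2] 80 1.079904216226572
ear pts [[596.2773101748053, 251.31682854779604], [589.6009576338918, 263.96181779160116], [576.6285017659707, 269.84227231723685], [568.5705508814831, 192.1583768354327], [577.9696444011072, 202.16842756137925], [590.5960672816404, 212.3421771398236], [596.7681959903116, 225.4952251521189], [596.5224008470366, 238.3955189286341]]
ear [556.6 235.7  41. ] 32 21.30986456874779
base [491.  209.9] 81 1.3166519390436193
ear pts 
ear [559.3 235.7  40.2] 33 20.73046068553697
(array([-0., -0., -2.]), array([ 0.5, -0.6, -0.1]))
```

The rows are not in the units I measure in: shifts go in shares of 0.8 m and turns go in shares of 2 rad. I convert before sending: -0.316 m / 0.8 = -0.395, -0.06 m / 0.8 = -0.075, -1 rad / 2 = -0.5.

Emit:
move_arm([
  [0,0,-0.06,0.0413,-0.0488,-0.025,0.085],
  [0,0,-0.125,0.0825,-0.0975,-0.05,0.085],
  [0,0,-0.185,0.125,-0.1475,-0.075,0.085],
  [0,0,-0.25,0.1663,-0.1975,-0.1,0.07],
  [0,0,-0.31,0.2088,-0.2463,-0.125,0.06],
  [0,0,-0.375,0.25,-0.2963,-0.1375,0.05],
  [0,0,-0.435,0.2913,-0.345,-0.1375,0.05],
  [0,0,-0.5,0.3338,-0.395,-0.1375,0.05],
], grip_force=25)

```text
clock: 1.1
eef_pos: [365.8, -180.2, 341.4]
tcp_rot: [3.141, 0.0, 1.4]
contact_force: [1.1, 0.1, -0.1]
opening: 0.584
grasp_force: 0.0
```

```bash
python3 - <<'E'
from h import *
s=sensors.sense();print(s['eef_pos'],s['tcp_rot'],s['qpos'],s['contact_force'],s['opening']);print(go([491,214,330],137))
E
```

```text
[ 365.75204456 -180.24224192  341.36575748] [3.14111858e+00 6.45376461e-05 1.40049424e+00] [-4.61611425e-01 -1.02935169e-01  1.91524957e+00  7.65696461e-05
  1.32880562e+00 -2.91327689e-01] [ 1.07882948  0.059338   -0.14381547] 0.5842366886475474
(array([ 4.000e-04,  3.000e-04, -9.906e-01]), array([0.4098, 0.0566, 0.0114]))
```

In the tool's units: 0.41 m / 0.8 = 0.5125, 0.364 m / 0.8 = 0.455, -0.99 rad / 2 = -0.495.

Emit:
move_arm([
  [0,0,-0.0625,0.065,0.0088,0.0025,0.05],
  [0,0,-0.125,0.13,0.0175,0.005,0.05],
  [0,0,-0.1875,0.195,0.0263,0.0075,0.05],
  [0,0,-0.25,0.26,0.035,0.01,0.05],
  [0,0,-0.3125,0.325,0.045,0.0125,0.05],
  [0,0,-0.375,0.39,0.0538,0.0138,0.05],
  [0,0,-0.4375,0.455,0.0625,0.0138,0.05],
  [0,0,-0.495,0.5125,0.0713,0.0138,0.05],
])

```text
clock: 2.1
eef_pos: [492.8, 214.0, 329.9]
tcp_rot: [-3.141, -0.0, 2.391]
contact_force: [0.0, -0.2, -0.4]
opening: 0.589
grasp_force: 0.0
```

```bash
python3 - <<'E'
from h import *
s=sensors.sense();print(s['eef_pos'],s['tcp_rot'],s['qpos'],s['opening'])
ims=[]
for n,r in (('top',(150,250,90,223)),('side',(110,260,175,325))):
    im,d=grab_frame(n);np.savez('/tmp/'+n+'1',im=im,d=d);y0,y1,x0,x1=r
    ims.append(cv2.resize(im[y0:y1,x0:x1],(400,int(400*(y1-y0)/(x1-x0)))))
ims[0]=cv2.copyMakeBorder(ims[0],0,400-ims[0].shape[0],0,0,cv2.BORDER_CONSTANT)
save('c2.png',np.hstack(ims))
E
```

```text
[492.84802056 214.0230502  329.91902061] [-3.14110609e+00 -1.81734999e-04  2.39142221e+00] [ 4.06912753e-01  1.32741429e-01  1.69994603e+00 -3.02266065e-05
  1.30942377e+00 -4.13705357e-01] 0.5888795150840708
```

View pics/c2.png

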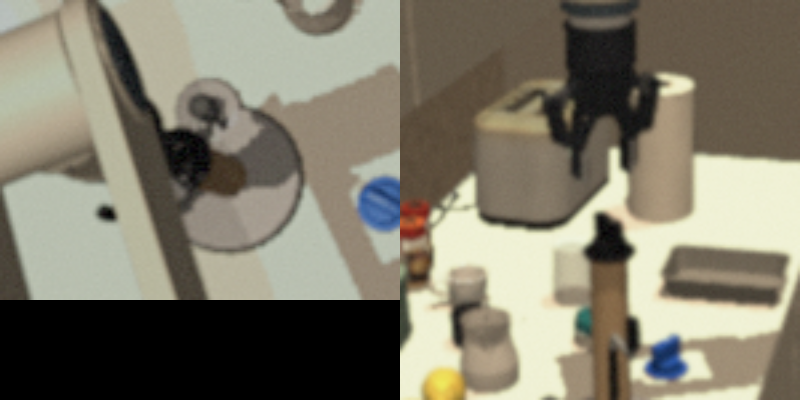

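The fingers (crop 578 and 628, row 160) are centred over the bar (crop 604, row 222) in the side view. I lower them and close.

Emit:
move_arm([
  [0,0,0,0,0,0.0375,0.05],
  [0,0,0,0,0,0.0688,0.05],
  [0,0,0,0,0,0.0838,0.05],
  [0,0,0,0,0,0.0838,0.035],
  [0,0,0,0,0,0.0838,0.02],
  [0,0,0,0,0,0.0838,0.01],
  [0,0,0,0,0,0.0838,0.005],
  [0,0,0,0,0,0.0838,0.005],
])

```text
clock: 3.2
eef_pos: [493.4, 212.3, 264.3]
tcp_rot: [3.14, 0.001, 2.387]
contact_force: [-0.0, -0.6, 6.6]
opening: 0.174
grasp_force: 29.9
```

```bash
python3 - <<'E'
from h import *
s=sensors.sense();print(s)
E
```

```text
{'clock': 3.2, 'qpos': array([ 4.03633705e-01,  1.83335435e-01,  1.78566979e+00, -2.55108538e-04,
        1.17077505e+00, -4.12325427e-01]), 'qvel': array([-0.00166728,  0.00065072, -0.00020846, -0.00071721,  0.00159459,
       -0.00059028]), 'joint_efforts': array([ 4.02138373e-01, -4.52344179e+01, -3.20750856e+01,  2.83421706e-01,
       -1.32435579e-01,  4.82362113e-03]), 'eef_pos': array([493.41007288, 212.27060312, 264.28332039]), 'tcp_rot': array([3.14002641e+00, 9.41730028e-04, 2.38685386e+00]), 'contact_force': array([-7.21597689e-04, -6.19216469e-01,  6.64177233e+00]), 'wrist_torque': array([-0.23164912,  0.06046592, -0.02755107]), 'grasp_force': 29.87892508506775, 'opening': 0.17437282913155974}
```

In the tool's units: -0.002 m / 0.8 = -0.0025, -1 rad / 2 = -0.5.

Emit:
move_arm([
  [0,0,-0.05,0,0,-0.0025,0.005],
  [0,0,-0.12,0,0,-0.0025,0.005],
  [0,0,-0.19,0,0,-0.0025,0.005],
  [0,0,-0.26,0,0,-0.0025,0.005],
  [0,0,-0.33,0,0,-0.0025,0.005],
  [0,0,-0.4,0,0,-0.0025,0.005],
  [0,0,-0.46,0,0,-0.0025,0.005],
  [0,0,-0.5,0,0,-0.0025,0.005],
])

```text
clock: 4.2
eef_pos: [494.3, 212.7, 265.9]
tcp_rot: [3.141, 0.004, -2.893]
contact_force: [3.9, 3.5, -0.9]
opening: 0.171
grasp_force: 29.0
```

In the tool's units: -0.08 rad / 2 = -0.04.

Emit:
move_arm([
  [0,0,-0.015,0,0,0,0.005],
  [0,0,-0.03,0,0,0,0.005],
  [0,0,-0.04,0,0,0,0.005],
  [0,0,-0.04,0,0,0,0.005],
])

```text
clock: 4.7
eef_pos: [493.7, 213.1, 265.8]
tcp_rot: [3.14, 0.003, -2.817]
contact_force: [3.7, 4.0, -0.1]
opening: 0.168
grasp_force: 29.1
```

```bash
python3 - <<'E'
from h import *
s=sensors.sense();print(s['eef_pos'],s['tcp_rot'],np.degrees(s['tcp_rot'][2])-180,s['contact_force'],s['wrist_torque'],s['grasp_force'],s['opening'],s['joint_efforts'])
E
```

```text
[493.74898256 213.10798981 265.81141158] [ 3.14032285e+00  2.87416032e-03 -2.81650541e+00] -341.3738726914413 [ 3.71979687  4.00122646 -0.14277631] [ 0.83117425 -0.58392772 -0.0979615 ] 29.142706096172333 0.1679002007381858 [ -1.27315354 -48.28347087 -31.89949751  -0.82781134   1.66039746
  -0.18844048]
```

In the tool's units: -0.028 m / 0.8 = -0.035, -0.02 m / 0.8 = -0.025, -0.02 rad / 2 = -0.01.

Emit:
move_arm([
  [0,0,-0.01,0,0,0,0.005],
  [0,0,-0.01,0,0,-0.005,0.005],
  [0,0,-0.01,0,0,-0.01,0.005],
  [0,0,-0.01,0,0,-0.015,0.005],
  [0,0,-0.01,0,0,-0.02,0.005],
  [0,0,-0.01,0,0,-0.025,0.005],
  [0,0,-0.01,0,0,-0.03,0.005],
  [0,0,-0.01,0,0,-0.035,0.005],
])

```text
clock: 5.7
eef_pos: [492.8, 212.1, 293.5]
tcp_rot: [-3.142, -0.0, -2.796]
contact_force: [-0.3, 0.9, -0.5]
opening: 0.17
grasp_force: 29.0
```

In the tool's units: -0.04 m / 0.8 = -0.05, -0.02 m / 0.8 = -0.025.

Emit:
move_arm([
  [0,0,0,0,0,-0.025,0.005],
  [0,0,0,0,0,-0.05,0.005],
])

```text
clock: 5.95
eef_pos: [492.6, 212.1, 333.8]
tcp_rot: [-3.142, -0.001, -2.796]
contact_force: [0.6, 0.5, -0.8]
opening: 0.17
grasp_force: 29.0
```

```bash
python3 - <<'E'
from h import *
s=sensors.sense();print(s['eef_pos'],s['tcp_rot'],s['contact_force'],s['opening']);print(go([440,-208,150],90))
im,d=grab_frame('side');b=cv2.resize(im[110:290,165:325],(533,600));save('c3.png',b)
E
```

```text
[492.6430829  212.05374471 333.8135546 ] [-3.14156565e+00 -5.02562328e-04 -2.79638916e+00] [ 0.61133071  0.49459643 -0.84677966] 0.1697956412606602
(array([-5.000e-04, -3.000e-04,  1.916e+00]), array([ 0.1916, -0.3775,  0.1839]))
```

View pics/c3.png

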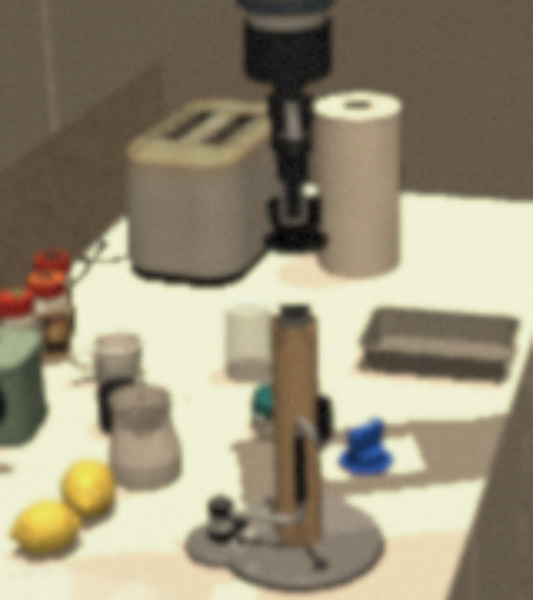

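The finial hangs in the gripper at crop (295,235) and the core is still upright on the post at (298,430). Now to the tray.

In the tool's units: -0.275 m / 0.8 = -0.3438, -0.235 m / 0.8 = -0.2938, 1 rad / 2 = 0.5.

Emit:
move_arm([
  [0,0,0.06,0.015,-0.03,0,0.005],
  [0,0,0.12,0.0325,-0.0625,0,0.005],
  [0,0,0.18,0.0525,-0.1,0,0.005],
  [0,0,0.24,0.075,-0.1438,0,0.005],
  [0,0,0.3,0.1,-0.1938,0,0.005],
  [0,0,0.365,0.125,-0.2438,0.0125,0.005],
  [0,0,0.43,0.15,-0.2938,0.025,0.005],
  [0,0,0.5,0.175,-0.3438,0.0375,0.005],
])

```text
clock: 7.0
eef_pos: [453.7, -95.4, 302.9]
tcp_rot: [3.141, 0.0, 2.482]
contact_force: [0.1, -0.0, -0.7]
opening: 0.166
grasp_force: 29.0
```

```bash
python3 - <<'E'
from h import *
s=sensors.sense();print(s['eef_pos'],s['tcp_rot']);print(go([440,-208,130],90))
E
```

```text
[453.70294285 -95.40283828 302.85835956] [3.14141196e+00 3.31909986e-04 2.48236342e+00]
(array([3.000e-04, 2.000e-04, 9.116e-01]), array([-0.0581, -0.0974,  0.1729]))
```

In the tool's units: 0.173 m / 0.8 = 0.2163, 0.17 m / 0.8 = 0.2125, 0.91 rad / 2 = 0.455.

Emit:
move_arm([
  [0,0,0.065,-0.015,-0.025,0.0188,0.005],
  [0,0,0.13,-0.03,-0.05,0.0438,0.005],
  [0,0,0.195,-0.045,-0.075,0.075,0.005],
  [0,0,0.26,-0.0575,-0.0963,0.1125,0.005],
  [0,0,0.325,-0.0663,-0.1113,0.15,0.005],
  [0,0,0.39,-0.0713,-0.1188,0.1875,0.005],
  [0,0,0.455,-0.0725,-0.1213,0.2125,0.005],
  [0,0,0.455,-0.0725,-0.1213,0.2163,0.005],
])

```text
clock: 8.0
eef_pos: [440.0, -206.0, 129.0]
tcp_rot: [-3.139, -0.001, 1.577]
contact_force: [-1.2, 0.3, -0.1]
opening: 0.167
grasp_force: 29.0
```

```bash
python3 - <<'E'
from h import *
s=sensors.sense();print(s['eef_pos'],s['tcp_rot']);print(go([440,-208,30],90))
im,d=grab_frame('side');b=cv2.resize(im[100:250,220:370],(600,600));save('c4.png',b)
E
```

```text
[ 440.04252981 -205.98931662  128.96194273] [-3.13913470e+00 -1.19294671e-03  1.57722191e+00]
(array([-0.0025, -0.0012,  0.0064]), array([-0.0021,  0.0002,  0.099 ]))
```

View pics/c4.png

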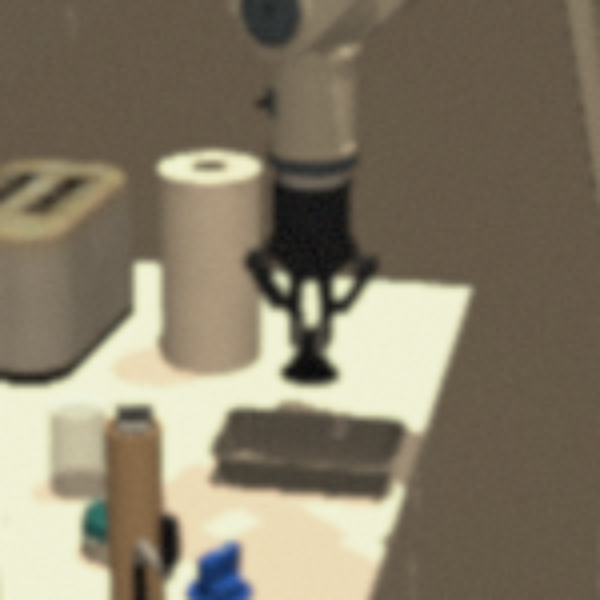

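The finial, upright, is over the tray centre (crop (310,365), tray at (310,445)). Lowering it.

In the tool's units: 0.099 m / 0.8 = 0.1238, 0.097 m / 0.8 = 0.1213.

Emit:
move_arm([
  [0,0,0,0,0,0.0313,0.005],
  [0,0,0,0,0,0.0625,0.005],
  [0,0,0,0,0,0.0938,0.005],
  [0,0,0,0,0,0.1125,0.005],
  [0,0,0,0,0,0.1188,0.005],
  [0,0,0,0,0,0.1213,0.005],
  [0,0,0,0,0,0.1238,0.005],
  [0,0,0,0,0,0.1238,0.005],
])

```text
clock: 9.05
eef_pos: [441.3, -206.4, 31.7]
tcp_rot: [3.141, 0.0, 1.577]
contact_force: [0.8, -0.3, 0.0]
opening: 0.166
grasp_force: 29.0
```

In the tool's units: 0.002 m / 0.8 = 0.0025, 0.001 m / 0.8 = 0.0013.

Emit:
move_arm([
  [0,0,0,0,0,0.0013,0.005],
  [0,0,0,0,0,0.0025,0.005],
  [0,0,0,0,0,0.0025,0.005],
])

```text
clock: 9.43
eef_pos: [441.0, -206.3, 29.3]
tcp_rot: [-3.142, -0.0, 1.577]
contact_force: [0.2, -0.0, -0.4]
opening: 0.169
grasp_force: 29.0
```

In the tool's units: 0.002 m / 0.8 = 0.0025, 0.001 m / 0.8 = 0.0013.

Emit:
move_arm([
  [0,0,0,0,0,0.0013,0.005],
  [0,0,0,0,0,0.0025,0.005],
  [0,0,0,0,0,0.0025,0.005],
])

```text
clock: 9.8
eef_pos: [441.0, -206.2, 27.2]
tcp_rot: [-3.141, -0.0, 1.577]
contact_force: [-0.1, -0.3, -1.5]
opening: 0.166
grasp_force: 29.0
```

In the tool's units: 0.0015 m / 0.8 = 0.0019, 0.001 m / 0.8 = 0.0013.

Emit:
move_arm([
  [0,0,0,0,0,0.0013,0.005],
  [0,0,0,0,0,0.0019,0.005],
  [0,0,0,0,0,0.0019,0.005],
])

```text
clock: 10.18
eef_pos: [441.2, -206.3, 26.4]
tcp_rot: [3.141, 0.0, 1.577]
contact_force: [-0.9, 0.8, 9.2]
opening: 0.164
grasp_force: 30.2
```

In the tool's units: -0.11 m / 0.8 = -0.1375, -0.06 m / 0.8 = -0.075.

Emit:
move_arm([
  [0,0,0,0,0,-0.0013,0.02],
  [0,0,0,0,0,-0.0013,0.035],
  [0,0,0,0,0,-0.0013,0.045],
  [0,0,0,0,0,-0.0013,0.045],
  [0,0,0,0,0,-0.0013,0.045],
  [0,0,0,0,0,-0.025,0.045],
  [0,0,0,0,0,-0.075,0.045],
  [0,0,0,0,0,-0.1375,0.045],
])

```text
clock: 11.18
eef_pos: [440.3, -205.9, 136.2]
tcp_rot: [-3.14, -0.001, 1.577]
contact_force: [0.7, -0.6, 0.2]
opening: 0.519
grasp_force: 0.0
```

```bash
python3 - <<'E'
from h import *
s=sensors.sense();print(s['eef_pos'],s['tcp_rot'],s['contact_force'],s['opening'])
im,d=grab_frame('side');b=cv2.resize(im[100:290,200:350],(474,600));save('c5.png',b)
P=pts('side',d);g=cv2.cvtColor(im,cv2.COLOR_RGB2GRAY)
y,x=np.mgrid[:384,:512]
p=P[(d>0)&(y>180)&(y<240)&(x>260)&(x<330)];p=p[(abs(p[:,0]-440)<45)&(abs(p[:,1]+208)<40)]
print('high pts',np.round([p[p[:,2]>15].mean(0),p.max(0)],1),(p[:,2]>15).sum())
E
```

```text
[ 440.28953569 -205.9173398   136.23837812] [-3.13965441e+00 -9.58152014e-04  1.57674491e+00] [ 0.70550147 -0.6311371   0.18397494] 0.5189289105766561
high pts [[ 436.5 -196.2   77.7]
 [ 481.3 -175.1  161.8]] 105
```

View pics/c5.png

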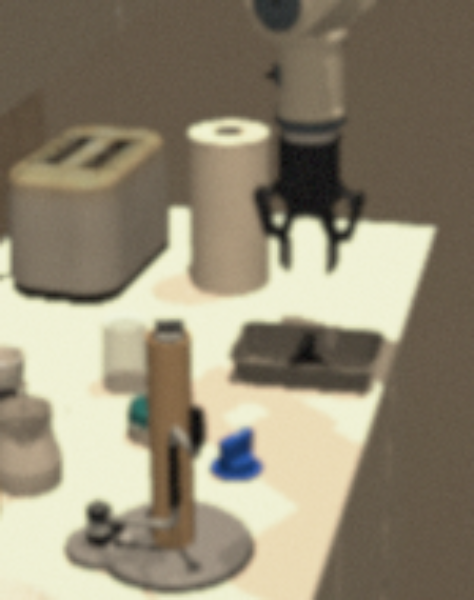

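The finial stands upright in the tray at crop (308,348), released. Next: up and across to the arm's grip, predicted at (442,289.5); the tool y axis will lie along the tangent, yaw 157°.

In the tool's units: 0.27 m / 0.8 = 0.3375, 0.225 m / 0.8 = 0.2813, -0.7 rad / 2 = -0.35.

Emit:
move_arm([
  [0,0,0,0,0,-0.05,0.045],
  [0,0,-0.025,0.025,0,-0.1,0.045],
  [0,0,-0.075,0.0625,0,-0.15,0.045],
  [0,0,-0.13,0.1125,0,-0.2,0.045],
  [0,0,-0.185,0.1688,0,-0.2313,0.045],
  [0,0,-0.24,0.225,0,-0.2438,0.045],
  [0,0,-0.295,0.2813,0,-0.25,0.045],
  [0,0,-0.35,0.3375,0,-0.25,0.045],
])

```text
clock: 12.22
eef_pos: [439.5, 65.2, 336.2]
tcp_rot: [3.14, 0.001, 2.28]
contact_force: [0.8, 0.3, 0.9]
opening: 0.528
grasp_force: 0.0
```

```bash
python3 - <<'E'
from h import *
s=sensors.sense();print(s['eef_pos'],s['tcp_rot'],s['contact_force'],s['opening'])
print(go([440,290,300],157))
E
```

```text
[439.46529041  65.15514445 336.23519221] [3.14042421e+00 8.03495464e-04 2.28031459e+00] [0.76752913 0.34975998 0.86321679] 0.5283533103254006
(array([ 0.001 ,  0.0011, -0.4599]), array([0.1703, 0.1468, 0.0363]))
```

In the tool's units: 0.17 m / 0.8 = 0.2125, 0.163 m / 0.8 = 0.2038, -0.46 rad / 2 = -0.23.

Emit:
move_arm([
  [0,0,-0.03,0.0313,0.0263,0,0.045],
  [0,0,-0.065,0.0688,0.0588,0,0.045],
  [0,0,-0.1,0.1125,0.0963,0,0.045],
  [0,0,-0.14,0.15,0.1288,0,0.045],
  [0,0,-0.18,0.185,0.1588,0,0.045],
  [0,0,-0.21,0.2038,0.175,0.0125,0.045],
  [0,0,-0.23,0.2125,0.1838,0.0375,0.045],
  [0,0,-0.23,0.2125,0.1838,0.0625,0.045],
])

```text
clock: 13.22
eef_pos: [440.8, 288.6, 284.3]
tcp_rot: [-3.141, -0.0, 2.738]
contact_force: [-0.1, -0.8, 0.9]
opening: 0.525
grasp_force: 0.0
```

```bash
python3 - <<'E'
from h import *
s=sensors.sense();print(s['eef_pos'],s['tcp_rot'],s['contact_force'],s['opening'])
im,d=grab_frame('side');b=cv2.resize(im[130:290,195:355],(600,600));save('c6.png',b)
g=cv2.cvtColor(im,cv2.COLOR_RGB2GRAY)
# project predicted grip and current TCP into side view
c=camera_params('side');T=np.linalg.inv(c['world_from_camera'])
for p in ([442,289.5,186],[442,289.5,207],[437,283,186],s['eef_pos']):
    q=T[:3,:3]@np.array(p)+T[:3,3];uv=cv2.projectPoints(q[None],np.zeros(3),np.zeros(3),np.array(c['camera_matrix']),np.array([c['k1'],0,0,0,0.]))[0].ravel()
    print(p,uv,'crop',(uv-[195,130])*3.75)
E
```

```text
[440.7874844  288.55754714 284.3062576 ] [-3.14090323e+00 -2.31848763e-04  2.73847137e+00] [-0.10600428 -0.81048619  0.87204197] 0.5254656406463176
[442, 289.5, 186] [263.06238535 234.01014418] crop [255.23394508 390.03804068]
[442, 289.5, 207] [262.94064106 227.44445666] crop [254.77740397 365.41671246]
[437, 283, 186] [265.34781913 233.1407398 ] crop [263.80432175 386.77777424]
[440.7874844  288.55754714 284.3062576 ] [262.98907524 202.39163241] crop [254.95903217 271.46862154]
```

View pics/c6.png

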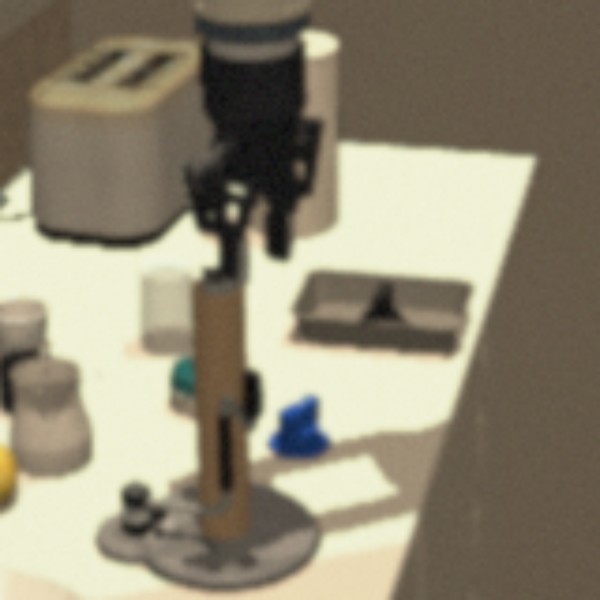

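The grip shows at crop (252,393), in front of the core edge; the prediction was (255,390), so the fingers are aligned. The finial is still upright in the tray at (383,303). I descend around the grip.

In the tool's units: 0.111 m / 0.8 = 0.1388, 0.107 m / 0.8 = 0.1338.

Emit:
move_arm([
  [0,0,0,0,0,0.0313,0.045],
  [0,0,0,0,0,0.0625,0.045],
  [0,0,0,0,0,0.0938,0.045],
  [0,0,0,0,0,0.1188,0.045],
  [0,0,0,0,0,0.1338,0.045],
  [0,0,0,0,0,0.1388,0.045],
  [0,0,0,0,0,0.1388,0.045],
  [0,0,0,0,0,0.1388,0.045],
])

```text
clock: 14.28
eef_pos: [441.4, 288.7, 175.5]
tcp_rot: [3.141, 0.001, 2.737]
contact_force: [-0.2, -0.3, 0.7]
opening: 0.526
grasp_force: 0.0
```

Emit:
move_arm([
  [0,0,0,0,0,0,0.038],
  [0,0,0,0,0,0,0.03],
  [0,0,0,0,0,0,0.022],
  [0,0,0,0,0,0,0.014],
  [0,0,0,0,0,0,0.008],
  [0,0,0,0,0,0,0.005],
  [0,0,0,0,0,0,0.005],
], grip_force=60)

```text
clock: 15.15
eef_pos: [442.7, 292.1, 175.9]
tcp_rot: [3.134, 0.001, 2.736]
contact_force: [2.1, 16.5, -3.5]
opening: 0.165
grasp_force: 58.5
```

```bash
python3 - <<'E'
from h import *
s=sensors.sense();print(s['eef_pos'],s['tcp_rot'],s['contact_force'],s['wrist_torque'],s['opening'],s['grasp_force'],s['qpos'])
E
```

```text
[442.70812438 292.08471817 175.86005427] [3.13369803e+00 1.01225240e-03 2.73614104e+00] [ 2.12234119 16.5345201  -3.47102815] [ 2.38433834 -0.25318382 -0.06198658] 0.1650852341919782 58.49672990385443 [ 0.57810149  0.26653617  1.89392003  0.00426948  0.97400776 -0.58963404]
```

```bash
cat > sw.py <<'E'
from h import *
import sys
s=sensors.sense();piv=np.array([562,238.]);p=s['eef_pos'][:2];v=p-piv
print('now',s['eef_pos'],'r',np.hypot(*v),'ang',np.degrees(np.arctan2(v[1],v[0])),'yaw',np.degrees(s['tcp_rot'][2]),s['contact_force'],s['opening'],s['grasp_force'])
A=Ro.from_euler('xyz',s['tcp_rot'])
for a in map(float,sys.argv[1:]):
    c,n=np.cos(-a),np.sin(-a);w=piv+131*(np.array([[c,-n],[n,c]])@v)/np.hypot(*v)
    print(a,np.round(A.inv().apply([*(w-p),0])/1000,4))
E
python3 sw.py .05 .11 .17 .23 .29 .35 .40 .45
```

```text
now [442.70812438 292.08471817 175.86005427] r 130.97980122642363 ang 155.61134418238197 yaw 156.76933387629157 [ 2.12234119 16.5345201  -3.47102815] 0.1650852341919782 58.49672990385443
0.05 [-0.0003  0.0065  0.0001]
0.11 [-0.0011  0.0144  0.0001]
0.17 [-0.0023  0.0221  0.0002]
0.23 [-0.004   0.0298  0.0002]
0.29 [-0.0062  0.0373  0.0003]
0.35 [-0.0088  0.0447  0.0004]
0.4 [-0.0113  0.0508  0.0004]
0.45 [-0.0142  0.0567  0.0005]
```

In the tool's units: 0.057 m / 0.8 = 0.0713, 0.0065 m / 0.8 = 0.0081, 0.45 rad / 2 = 0.225.

Emit:
move_arm([
  [0,0,0.025,0,0.0081,0,0.005],
  [0,0,0.055,-0.0013,0.0181,0,0.005],
  [0,0,0.085,-0.0031,0.0275,0,0.005],
  [0,0,0.115,-0.005,0.0375,0,0.005],
  [0,0,0.145,-0.0075,0.0469,0,0.005],
  [0,0,0.175,-0.0113,0.0563,0,0.005],
  [0,0,0.2,-0.0144,0.0638,0,0.005],
  [0,0,0.225,-0.0175,0.0713,0,0.005],
])

```text
clock: 16.15
eef_pos: [475.7, 337.1, 175.7]
tcp_rot: [3.14, -0.002, 2.286]
contact_force: [-4.6, 5.3, 7.0]
opening: 0.165
grasp_force: 59.2
```

```bash
python3 sw.py .05 .11 .17 .23 .29 .35 .40 .45
```

```text
now [475.72758014 337.07149441 175.74015321] r 131.37005531129017 ang 131.04966477036123 yaw 130.955353121538 [-4.64526107  5.33893325  7.01789614] 0.16547518944448955 59.223229391500354
0.05 [-0.0005  0.0065  0.    ]
0.11 [-0.0011  0.0144  0.    ]
0.17 [-0.0022  0.0222  0.    ]
0.23 [-0.0038  0.0299  0.    ]
0.29 [-0.0058  0.0375  0.    ]
0.35 [-0.0082  0.0449  0.    ]
0.4 [-0.0106  0.051   0.    ]
0.45 [-0.0133  0.057   0.    ]
```

In the tool's units: 0.051 m / 0.8 = 0.0638, 0.0375 m / 0.8 = 0.0469, 0.29 rad / 2 = 0.145.

Emit:
move_arm([
  [0,0,0.025,-0.0006,0.0081,0,0.005],
  [0,0,0.055,-0.0013,0.0181,0,0.005],
  [0,0,0.085,-0.0025,0.0275,0,0.005],
  [0,0,0.115,-0.005,0.0375,0,0.005],
  [0,0,0.145,-0.0075,0.0469,0,0.005],
  [0,0,0.17,-0.01,0.0544,0,0.005],
  [0,0,0.19,-0.0119,0.0606,0,0.005],
  [0,0,0.2,-0.0131,0.0638,0,0.005],
])

```text
clock: 17.15
eef_pos: [521.3, 363.4, 175.8]
tcp_rot: [3.141, -0.004, 1.886]
contact_force: [-6.1, 9.8, 6.1]
opening: 0.17
grasp_force: 59.1
```

```bash
python3 sw.py .02 .04 .06 .08
```

```text
now [521.27125843 363.36531879 175.78300624] r 131.81537673968944 ang 107.9979662187479 yaw 108.08227382853136 [-6.10791756  9.7922052   6.12143529] 0.16976989969300893 59.09553539939225
0.02 [-0.0008  0.0026 -0.    ]
0.04 [-0.0009  0.0052  0.    ]
0.06 [-0.0011  0.0079  0.    ]
0.08 [-0.0012  0.0105  0.    ]
```

In the tool's units: 0.006 m / 0.8 = 0.0075, 0.0045 m / 0.8 = 0.0056, 0.02 rad / 2 = 0.01.

Emit:
move_arm([
  [0,0,0.005,0,0.0019,0,0.005],
  [0,0,0.01,-0.0006,0.0038,0,0.005],
  [0,0,0.015,-0.0006,0.0056,0,0.005],
  [0,0,0.015,-0.0006,0.0075,0,0.005],
  [0,0,0.015,-0.0006,0.0075,0,0.005],
  [0,0,0.015,-0.0006,0.0075,0,0.005],
  [0,0,0.015,-0.0006,0.0075,0,0.005],
  [0,0,0.015,-0.0006,0.0075,0,0.005],
])

```text
clock: 18.15
eef_pos: [526.4, 365.0, 175.8]
tcp_rot: [3.141, -0.004, 1.857]
contact_force: [-7.7, 10.2, 5.9]
opening: 0.16
grasp_force: 59.3
```

```bash
python3 sw.py .02; python3 - <<'E'
from h import *
ims=[]
for n,r in (('side',(150,290,195,355)),('top',(140,268,90,340))):
    im,d=grab_frame(n);y0,y1,x0,x1=r
    ims.append(cv2.resize(im[y0:y1,x0:x1],(400,int(400*(y1-y0)/(x1-x0)))))
ims[1]=cv2.copyMakeBorder(ims[1],0,ims[0].shape[0]-ims[1].shape[0],0,0,cv2.BORDER_CONSTANT)
save('c7.png',np.hstack(ims))
E
```

```text
now [526.44107709 364.96943133 175.79681528] r 131.85474390479044 ang 105.64537731206224 yaw 106.40288343699622 [-7.66386624 10.18672621  5.92136662] 0.1601949700700815 59.27871752064675
0.02 [-0.0009  0.0026 -0.    ]
```

View pics/c7.png

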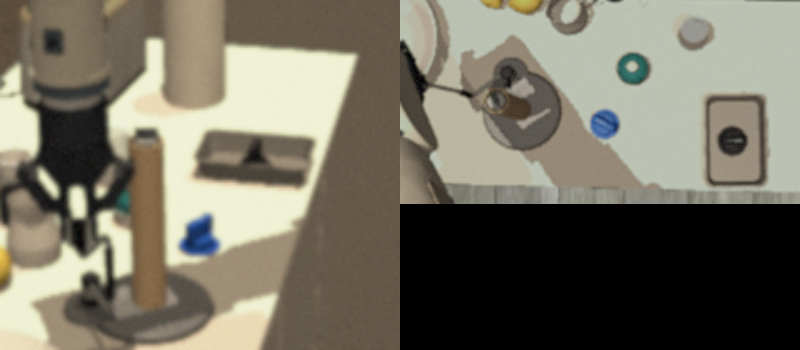

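The fingers hold the grip at side crop (82,235), the core stands clear at (148,220), and the finial is in the tray middle (top crop (733,140)). The tangential force (4.7 N) shows only the spring so far, so I press a little further to find the stop.

In the tool's units: 0.006 m / 0.8 = 0.0075, 0.0045 m / 0.8 = 0.0056, 0.03 rad / 2 = 0.015.

Emit:
move_arm([
  [0,0,0.005,0,0.0019,0,0.005],
  [0,0,0.01,-0.0013,0.0038,0,0.005],
  [0,0,0.015,-0.0013,0.0056,0,0.005],
  [0,0,0.015,-0.0013,0.0075,0,0.005],
  [0,0,0.015,-0.0013,0.0075,0,0.005],
  [0,0,0.015,-0.0013,0.0075,0,0.005],
])

```text
clock: 19.0
eef_pos: [528.2, 365.4, 175.7]
tcp_rot: [-3.133, -0.005, 1.827]
contact_force: [-25.3, 10.0, 17.2]
opening: 0.164
grasp_force: 60.9
```

```bash
python3 sw.py .02
```

```text
now [528.17808216 365.42324655 175.6949286 ] r 131.83552589531539 ang 104.86523068216889 yaw 104.69910128441266 [-25.3492161   10.02905707  17.17684281] 0.16353832670832746 60.884168465699986
0.02 [-0.0009  0.0026 -0.    ]
```

The stop is felt: 25 N, and only 1.8 mm of travel. I ease the push slightly and hold.

In the tool's units: -0.0015 m / 0.8 = -0.0019, -0.001 m / 0.8 = -0.0013.

Emit:
move_arm([
  [0,0,0,0,-0.0013,0,0.005],
  [0,0,0,0,-0.0019,0,0.005],
  [0,0,0,0,-0.0019,0,0.005],
  [0,0,0,0,-0.0019,0,0.005],
  [0,0,0,0,-0.0019,0,0.005],
  [0,0,0,0,-0.0019,0,0.005],
])

```text
clock: 19.75
eef_pos: [527.8, 365.3, 175.7]
tcp_rot: [-3.136, -0.005, 1.827]
contact_force: [-21.9, 10.7, 13.7]
opening: 0.169
grasp_force: 60.4
```

```bash
python3 sw.py .02; python3 -c "
from rig import sensors,order
import numpy as np
s=sensors.sense();v=np.array(s['qvel'])
print(abs(v).max(),s['grasp_force'])
if abs(v).max()<.02 and s['grasp_force']>20: print(order.sign_off())"
```

```text
now [527.78772367 365.30421124 175.73587433] r 131.82125037996673 ang 105.04249413957899 yaw 104.70346666883512 [-21.92663104  10.7103183   13.65373183] 0.16945939750842043 60.378344838973135
0.02 [-0.0008  0.0026 -0.    ]
0.0020123272034155088 60.378344838973135
the job is handed in; nothing more can be done
None
```

I handed the job in at about 20 s: the finial is off and standing in the grey tray, the core is still on the post, and the gripper is holding the tension arm against its outer stop; no verdict came back.

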